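# Wedge a loose gel cassette against its gasket and hold it

### The job

Pull the white clamping wedge up out of the blue stand and slide it, nose down, into the gap between the clear front wall and the cassette of the gel cell, in the bay where the gap is wide enough for it, until its flange sits on the rim and the loose cassette is pressed flush and upright against its gasket. Do not force the wedge into the narrow gap at the thick cassette, and leave everything else where it is. Finish while still gripping the wedge and pressing it firmly down on the rim: do not let go, the buffer is about to be poured.

Things in the scene. Friction and masses are not known exactly. Their poses are not given: they have to be found in the camera images.
- cell: Gel cell, fixed: clear open tank 110 (x) x 198 (y) x 108 mm high, its rear part a grey buffer chamber. Origin: centre of its underside; z up; +x from the front wall (the side away from the robot) to the rear. Behind the 6 mm front wall (inner face x = -49 mm) lie two open bays side by side, each 90 mm wide with one cassette on the tank floor (z = 8 mm). Which bay holds which cassette varies.
- bay_left (a point): Where the wedge's origin comes when home in the bay centred at y = +48 mm: x = -41, z = 112 mm in the cell's frame (whose axes it shares). At the back of each bay is a black gasket frame, free face at x = -28 mm (bay depth 21 mm), springy: about 2 N per mm, 4 mm at most.
- bay_right (a point): The same for the bay centred at y = -48 mm. Guide ribs on both sides of each bay (x = -42 to -38 mm in the cell's frame, 80 mm free between them in y) keep a loose cassette within about 3 mm of its gasket.
- cell_rim: Grey lip along the top of the cell's front wall, fixed to the cell, 10 mm wide (x = -61 to -51 mm in the cell's frame), 208 mm long. Origin: middle of its top face, at z = 112 mm in the cell's frame. The wedge's flange comes to rest on it.
- thin_cassette: Thin gel cassette, white frame, clear pane, 7 (x) x 86 (y) x 92 mm high, 0.09 kg, standing loose in one bay 0.5 to 1.5 mm clear of its gasket. Origin: bottom centre of the face that meets the gasket (body from x = -7 to 0 mm), axes as the cell's. Gap to the front wall about 12 to 14 mm, wide enough for the wedge's nose, which then pushes it back.
- thick_cassette: Thick gel cassette of the same look, 18 (x) x 86 (y) x 92 mm high, 0.2 kg, in the other bay. Origin: bottom centre of the face that meets the gasket (body from x = -18 to 0 mm). It all but fills its bay (gap at the front wall under 3 mm) and needs no wedge.
- wedge: White plastic wedge, 164 mm long, 0.15 kg, upright. Origin: centre of its flange's underside; z up, x across its thickness, y across its width; alike if turned half round. Flange 30 (x) x 50 x 8 mm. Tongue below, 50 mm wide (y): 16 mm thick to z = -56, then tapering on both faces to 4 mm at z = -96 mm. Handle 16 (x) x 40 mm, z = 8 to 68 mm. Pushing it home squeezes the gasket 2 mm: 3 to 15 N.
- wedge_tip (a point): Middle of the wedge's lower end (on the wedge's axis, 96 mm below its origin).
- wedge_handle (a point): Point to grip the handle (on the wedge's axis, 45 mm above its origin, 23 mm below the handle's top).
- stand: Blue upright stand for loose parts, a block 64 (x) x 130 (y) x 115 mm high, fixed. Origin: centre of its underside; z up. The wedge's tongue hangs in a pocket 20 (x) x 54 (y) mm, 105 mm deep, centred at x = 0, y = -25 mm, its flange resting on the stand's top; two small pockets at y = +42 mm hold the marker and the opener.
- marker: Marker pen, 12 mm thick, 135 mm long, upright in a small pocket of the stand; origin at its lower end. Leave alone.
- opener: Flat cassette opener, steel blade and black grip, 5 x 20 x 155 mm, upright in the other small pocket of the stand; origin at its lower end. Leave alone.
- comb: White gel comb, 32 x 100 x 5 mm, flat on the bench. Leave alone.
- tube_rack: Orange rack of small capped tubes, 110 x 70 x 43 mm. Leave alone.
- reagent: Amber reagent bottle, 70 mm across, 150 mm high. Leave alone.
- dishes: Stack of three clear culture dishes, 90 mm across, 43 mm high. Leave alone.
- slide_box: Green slide box, 85 x 100 x 28 mm. Leave alone.
- beaker: Glass beaker, 72 mm across, 90 mm high. Leave alone.
Things that resemble listed ones, but are neither listed nor needed, are in the scene too. Leave any black or turquoise look-alike of the wedge alone. What is shaped like the stand but brown or orange is not meant.

How it is judged:
On the way, in this order (a step that is already met when the one before it is completed fails the run):
1. the wedge is drawn right out of the stand (z of wedge_tip in the frame of stand above 0.117 m), for 0.1 s.
2. the wedge's nose is in the gap between the front wall and the thin cassette (y of wedge in the frame of thin_cassette between -0.02 and 0.02 m and z of wedge_tip in the frame of cell below 0.09 m and x of wedge_tip in the frame of cell above -0.049 m and x of wedge_tip in the frame of thin_cassette below -0.007 m), for 0.1 s.
At the end, for the whole second after the job is handed in: Gripper still holds the wedge upright (0.06 rad) in the thin cassette's bay, flange within 3 mm of the rim and pressed on it with over 4 N; thin cassette 0.5 mm or more into its gasket, flush and upright within 0.03 rad, pushed with over 2 N; thick cassette within 8 mm of its start; at rest (y of wedge in the frame of thin_cassette between -0.02 and 0.02 m and z of wedge in the frame of cell between 0.108 and 0.115 m and angle between wedge's own z axis and vertical below 0.06 rad and contact force between wedge and cell_rim above 4 N and contact force between wedge and thin_cassette above 2 N and x of thin_cassette in the frame of cell above -0.0275 m and z of thin_cassette in the frame of cell below 0.011 m and angle between the x axis of thin_cassette and the x axis of cell, either way round below 0.03 rad and angle between thin_cassette's own z axis and vertical below 0.03 rad and contact force between the fingers and wedge above 3 N and linear speed of wedge below 0.02 m/s and distance of thick_cassette from where it was at the start of the episode below 0.008 m); the arm keeps its last pose, push and grip.
It fails at once if the wedge is forced against the thick cassette (over 10 N) (contact force between wedge and thick_cassette above 10 N).
It fails at once if a bystander is shifted by more than 30 mm (distance of any of marker, opener, comb, tube_rack, reagent, dishes, slide_box, beaker from where it was at the start of the episode above 0.03 m).
It also fails if it takes over 42 s, if anything falls off the work surface, if the arm or the gripper's body presses on something with over 40 N, if the wrist force passes 120 N, or if a joint passes its speed limit or range.

### The arm

A 6-joint arm with a two-finger parallel gripper is mounted at the origin on the work surface. World frame = base frame: x ahead of the robot, y to its left, z up, the work surface at z = 0. Lengths are in m, angles in rad, forces in N, time in s.
With the tool pointing down it reaches from about 0.3 to 0.875 m from the base axis. Payload 4.2 kg.
Tool frame: the origin (TCP) lies on the centre line of the jaws, within the pads' length; the fingertips stand 22 mm ahead of it and the grasp point (between the pads) lies 3 mm ahead of it; y points along the fingers, x is the direction in which the jaws open and shut, and the axes are right-handed (so a half turn about y gives the same grasp; the last joint's range is limited). The gripper opens to 85 mm and grips with 20 to 120 N. Pads are 22 mm wide; open, the fingers measure 114 mm over their backs; the gripper's body (76 mm by 85 mm) begins 54 mm behind the grasp point. The pads swing forward as they close: fully open they stand 13 mm farther back than shut.
Start: joints at [-0.02, 0.32, 1.565, -0, 1.257, -0.02], TCP at [0.575, 0, 0.253] pointing down, gripper open.
Joint ranges: [-3.11, 3.11], [-0.84, 2.01], [0.21, 2.61], [-1.34, 4.49], [0.05, 2.63], [-2.56, 2.56]. Speed limits (rad/s): [2.57, 2.57, 3.14, 3.14, 3.14, 3.14].

### API

Orientations are given as a unit quaternion [w, x, y, z].
In Python, from bench import env gives the robot as it stands.
- The arm moves only by the tool arm_command, never from a script. Its argument "rows" is a list of rows, each a list of 3 entries, a list of its own where there are three numbers: the shift along the tool's x, y, z in mm, then the turn, a rotation vector about the tool's x, y, z in degrees, then the finger opening in mm, from 0 to 85.4. In form: [[[tx, ty, tz], [ax, ay, az], jaw], ...]. A call has 1 to 12 rows; each row shifts and turns the commanded pose from where the row before left it, along the tool's axes as they then stand; what a row does not reach is not made up. A row lasts 1/10 s, in which the tool goes at most 50 mm and 8.59 degrees, less where a joint would pass 70% of its speed; a pose out of reach is approached as far as the arm can. A call is refused whole if a number of a shift passes 50 or a number of a turn 8.59, either way. A call with a gripper value outside its range is refused whole. The fingers move at their own pace and stop on an object; "grip_force" is the grip in N (left out, the last holds). Time passes only in rows, so rows that do not move let the fingers close. It gives the time, the measured TCP pose, the force and the opening at its end, in the units of the state.
- env.get_obs(): the state, without advancing time (a new reading comes with each control period).
- env.capture(name): name is "scene" or "side" or "wrist"; returns a dict with "pixels" (384x512x3 uint8, red, green, blue), "depth" (384x512 float32, m along the optical axis (not along the pixel's ray), 0 where there is no reading), "fx", "fy", "cx", "cy" (pixels), "xyz" and "rotation" of the camera in the world; the wrist camera has in their place "hand_eye" (4x4, takes a point from camera to tool coordinates, whose origin is the TCP and whose axes are the tool frame's). Camera axes: x right, y down, z forward; pixel columns grow to the right and rows downward; lengths in m; the calibration is good to about 2 mm. A picture is of the moment at which its call begins: read the wrist's pose just before it.
- env.close_job(): hands the job in, once; it reports no verdict.
The state is a dict: "time_s": time; "joint_positions": joint angles; "joint_vel": joint speeds; "joint_efforts": joint torques, N m; "ee_pos": TCP position; "ee_rot": TCP orientation; "contact_force": force on the tool from outside, world axes, zero at the start; "torque": the same for the moment, N m; "gripper_width": opening from 0.0 (shut) to 1.0 (fully open).
Only numpy, scipy, OpenCV 4.12 (cv2) and the standard library are available. Lean on these libraries where they do the work, as an engineer would, in place of code of your own. Each camera call takes 0.05 s, during which the arm holds its last target. There are 200 camera calls.

## Working session

There is one attempt and no reset: what is moved stays moved. The work goes in short steps, Python scripts to look and compute and a tool call to move; the robot and the scene stay as the last step left them, time stands still between calls to the robot, and variables do not carry over. Pictures are saved under pics/ and viewed, about 8 in all and at most 12, crops included, and the job is handed in when it is done.

Besides the shell and the picture viewer there is one more tool, called after "Call:" in YAML: its name, and indented under it one key for each argument. arm_command: Moves the arm, as the interface text tells. Its arguments: {"type":"object","properties":{"rows":{"type":"array","items":{"type":"array"}},"grip_force":{"type":"number"}},"required":["rows"]}

```bash
ls; mkdir -p pics; cat > h.py <<'E'
import numpy as np, cv2
from bench import env
from scipy.spatial.transform import Rotation as R
def tool():
    o=env.get_obs(); q=o["ee_rot"]; T=np.eye(4); T[:3,:3]=R.from_quat([q[1],q[2],q[3],q[0]]).as_matrix(); T[:3,3]=o["ee_pos"]; return T
def cap(n):
    T=tool(); c=env.capture(n)
    if n=="wrist": M=T@np.array(c["hand_eye"])
    else:
        M=np.eye(4); r=np.array(c["rotation"],float)
        M[:3,:3]=r if r.shape==(3,3) else R.from_quat([r[1],r[2],r[3],r[0]]).as_matrix()
        M[:3,3]=c["xyz"]
    c["M"]=M; return c
def pts(c):
    d=c["depth"]; v,u=np.mgrid[:d.shape[0],:d.shape[1]]
    p=np.stack([(u-c["cx"])/c["fx"]*d,(v-c["cy"])/c["fy"]*d,d],-1)
    return p@c["M"][:3,:3].T+c["M"][:3,3]
def plane(c,u,v,z):
    r=c["M"][:3,:3]@np.array([(u-c["cx"])/c["fx"],(v-c["cy"])/c["fy"],1]); o=c["M"][:3,3]
    return o+r*(z-o[2])/r[2]
def save(c,f): cv2.imwrite("pics/"+f,c["pixels"][:,:,::-1])
E
python3 - <<'E'
from h import *
import pickle
for n in ("scene","side","wrist"):
    c=cap(n); save(c,n+"0.png"); pickle.dump(c,open(n+"0.pkl","wb")); print(n,c["M"].round(3).tolist(),c["fx"])
o=env.get_obs(); print(o)
a=[cv2.imread(f"pics/{n}0.png") for n in("scene","side")]
E
```

```text
pics
scene [[0.639, 0.483, -0.598, 1.171], [0.769, -0.387, 0.51, -0.552], [0.015, -0.786, -0.619, 0.773], [0.0, 0.0, 0.0, 1.0]] 388.84367118311354
side [[0.979, -0.141, 0.15, 0.334], [-0.205, -0.63, 0.749, -0.987], [-0.011, -0.764, -0.645, 0.982], [0.0, 0.0, 0.0, 1.0]] 468.7611797930329
wrist [[1.0, -0.001, -0.002, 0.576], [-0.001, -0.962, -0.273, 0.069], [-0.002, 0.273, -0.962, 0.373], [0.0, 0.0, 0.0, 1.0]] 301.74618720878584
{'time_s': 0.15, 'joint_positions': array([-2.00251336e-02,  3.20128459e-01,  1.56537876e+00,  2.39666918e-05,
        1.25741150e+00, -2.00167040e-02]), 'joint_vel': array([-0.00098988, -0.00357635, -0.00280197,  0.00019382, -0.00076514,
       -0.00036335]), 'joint_efforts': array([-9.13009580e-05, -4.15840280e+01, -2.34345907e+01, -1.12702321e-04,
        5.94026569e-03, -2.51738534e-06]), 'ee_pos': array([ 5.74673926e-01, -3.97656855e-07,  2.52692699e-01]), 'ee_rot': array([ 7.07124069e-01, -7.07089182e-01,  4.74178479e-04,  4.62982716e-04]), 'contact_force': array([ 0.17748845, -0.56333274, -0.81093513]), 'torque': array([-0.04985284, -0.03885409, -0.02662542]), 'gripper_width': 1.001813716159281}
```

View pics/scene0.png

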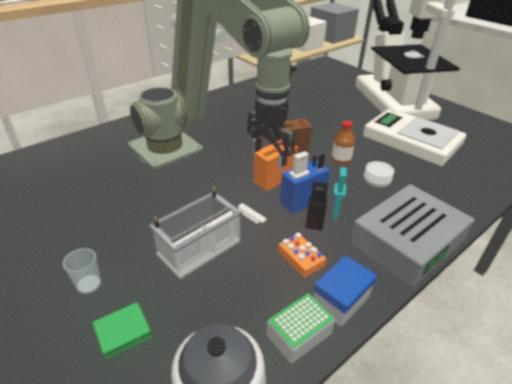

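View pics/side0.png

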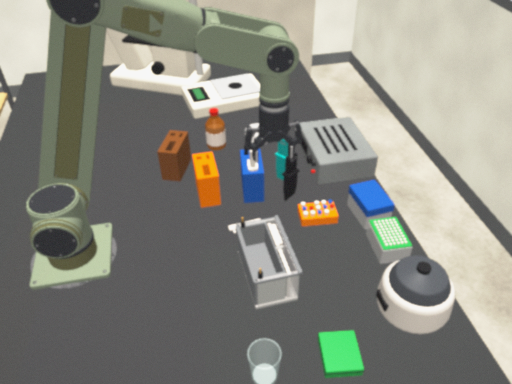

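The scene view shows the blue stand at (305,187) with the white handle at (301,163), and the cell at (197,232). The side view shows the stand at (252,178) and the cell at (267,262). Next I'll turn these into points.

```bash
python3 - <<'E'
from h import *
import pickle
for n in ("scene","side"):
    c=pickle.load(open(n+"0.pkl","rb")); P=pts(c); hsv=cv2.cvtColor(c["pixels"],cv2.COLOR_RGB2HSV)
    win=(slice(130,225),slice(270,345)) if n=="scene" else (slice(130,210),slice(230,275))
    m=np.zeros(hsv.shape[:2],bool); m[win]=True
    b=m&(hsv[...,0]>105)&(hsv[...,0]<125)&(hsv[...,1]>150)&(hsv[...,2]>60)
    p=P[b]; t=p[abs(p[:,2]-.115)<.006]
    print(n,"blue",len(p),p.min(0).round(3),p.max(0).round(3))
    r=cv2.minAreaRect((t[:,:2]*1000).astype(np.float32)); print(" top",len(t),t.mean(0).round(3),r)
    w=m&(hsv[...,1]<60)&(hsv[...,2]>120); p=P[w]; 
    for lo,hi in((.112,.13),(.13,.175),(.175,.2)):
        q=p[(p[:,2]>lo)&(p[:,2]<hi)]
        if len(q)>3: print(" white",lo,len(q),q.min(0).round(3),np.median(q,0).round(3),q.max(0).round(3))
    # cell
    m[:]=False
    if n=="scene": m[180:280,145:245]=True
    else: m[212:312,230:302]=True
    p=P[m]; t=p[(p[:,2]>.1)&(p[:,2]<.118)&(p[:,0]>.2)&(p[:,0]<.8)]
    print(" cell",len(t),t.min(0).round(3),t.max(0).round(3),cv2.minAreaRect((t[:,:2]*1000).astype(np.float32)))
a=cv2.imread("pics/scene0.png")[170:280,140:340]; b=cv2.imread("pics/wrist0.png")
cv2.imwrite("pics/a.png",np.vstack([cv2.resize(a,(600,330),interpolation=cv2.INTER_CUBIC)[:,:], cv2.resize(b,(600,270)) if 0 else cv2.copyMakeBorder(cv2.resize(b,(360,270)),0,0,0,240,0)]))
E
```

```text
scene blue 467 [0.519 0.107 0.01 ] [0.591 0.238 0.126]
 top 260 [0.566 0.171 0.114] ((553.7427978515625, 172.67837524414062), (127.4380111694336, 63.47317123413086), 84.65982818603516)
 white 0.112 112 [0.519 0.123 0.113] [0.557 0.139 0.122] [0.573 0.22  0.129]
 white 0.13 176 [0.537 0.127 0.13 ] [0.556 0.141 0.152] [0.561 0.167 0.175]
 white 0.175 73 [0.539 0.127 0.175] [0.554 0.147 0.182] [0.56  0.169 0.185]
 cell 1359 [ 0.45  -0.292  0.1  ] [ 0.583 -0.08   0.118] ((516.8596801757812, -186.31027221679688), (125.71636962890625, 208.97146606445312), 2.2605204582214355)
side blue 805 [ 0.334 -0.987 -0.   ] [0.585 0.391 0.982]
 top 250 [0.543 0.156 0.115] ((548.3721923828125, 173.2058563232422), (134.02452087402344, 62.882301330566406), 83.2983627319336)
 white 0.112 79 [0.53  0.121 0.112] [0.54  0.134 0.123] [0.562 0.229 0.129]
 white 0.13 53 [0.536 0.124 0.13 ] [0.542 0.131 0.146] [0.57  0.222 0.174]
 white 0.175 7 [0.537 0.127 0.178] [0.539 0.131 0.183] [0.541 0.137 0.185]
 cell 1375 [ 0.452 -0.293  0.1  ] [ 0.579 -0.08   0.118] ((515.7947998046875, -186.68521118164062), (120.76126098632812, 211.0417022705078), 2.7851064205169678)
```

View pics/a.png

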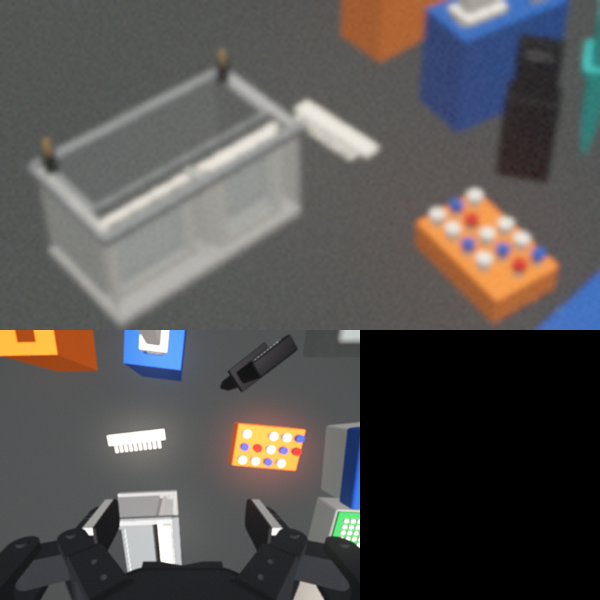

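The crops show the cell with its front wall toward +x and posts at the rear. The comb is beside it and the stand is at about (0.551, 0.173). I'll look at the cell from close by first, while the gripper is empty.

Call:
arm_command:
  rows:
    - [[0,-8,-50],[0,0,0],85]
    - [[0,-8,-50],[0,0,0],85]
    - [[0,-8,-50],[0,0,0],85]
    - [[0,-6,-50],[0,0,0],85]
    - [[0,0,0],[0,0,0],85]
    - [[0,0,0],[0,0,0],85]

```text
time_s: 0.75
ee_pos: [0.5747, -0.1987, 0.2825]
ee_rot: [0.707, -0.707, 0.001, -0.001]
contact_force: [-0.4, -0.5, -0.7]
gripper_width: 0.998
```

```bash
python3 - <<'E'
from h import *
import pickle
print(env.get_obs()["ee_pos"])
c=cap("wrist"); pickle.dump(c,open("w1.pkl","wb")); save(c,"w1.png")
cv2.imwrite("pics/w1b.png",cv2.resize(c["pixels"][:,:,::-1],(768,576),interpolation=cv2.INTER_CUBIC))
E
```

```text
[ 0.57465308 -0.19871325  0.28247184]
```

View pics/w1b.png

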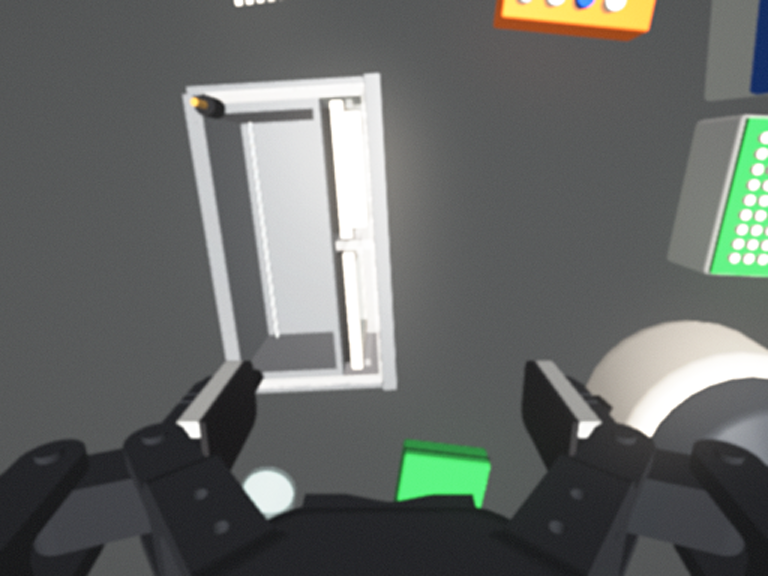

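The wrist view (768 px scale) shows the front rim from (373,74) to (390,389). The thick cassette is in the upper bay (330–368, 100–235) and the thin one in the lower, world −y, bay (343–362, 250–370). I'll measure the rim line and cassette faces.

```bash
python3 - <<'E'
from h import *
import pickle
c=pickle.load(open("w1.pkl","rb")); P=pts(c); g=cv2.cvtColor(c["pixels"],cv2.COLOR_RGB2GRAY).astype(float)
L=[];Rr=[]
for v in range(60,250,5):
    # outer edge of the rim: strongest falling gradient near line
    u0=(381+(v*1.5-74)*15/314)/1.5
    us=np.arange(int(u0)-5,int(u0)+7); d=np.diff(g[v-1:v+2,us].mean(0)); k=d.argmin()
    if 0<k<len(d)-1:
        a,b,e=d[k-1:k+2]; s=.5*(a-e)/(a-2*b+e)
    else: s=0
    L.append(plane(c,us[k]+.5+s,v,.112))
L=np.array(L); f=np.polyfit(L[:,1],L[:,0],1); r=L[:,0]-np.polyval(f,L[:,1]); ok=abs(r)<.0015; f=np.polyfit(L[ok,1],L[ok,0],1)
print("outer edge x = %.4f + %.4f*y"%(f[1],f[0]),ok.sum(),len(ok),np.abs(r[ok]).max(), "yaw deg",np.degrees(-np.arctan(f[0])))
for n,(u,v) in dict(top_out=(381,74),bot_out=(396,388),top_in=(366,74),bot_in=(383,389)).items(): print(n,plane(c,u/1.5,v/1.5,.112).round(4))
# rows across both bays: depth profile
for v in (110,140,185,205,225): 
    print(v,[(u,int(g[v,u]),*(P[v,u]*1000).round().astype(int)) for u in range(216,266,3)])
E
```

```text
outer edge x = 0.5665 + -0.0500*y 38 38 0.0002738199209005865 yaw deg 2.865216420166019
top_out [ 0.5715 -0.0813  0.112 ]
bot_out [ 0.5805 -0.2864  0.112 ]
top_in [ 0.5627 -0.0813  0.112 ]
bot_in [ 0.5712 -0.2871  0.112 ]
110 [(216, 190, np.int64(535), np.int64(-133), np.int64(104)), (219, 114, np.int64(536), np.int64(-133), np.int64(95)), (222, 165, np.int64(539), np.int64(-133), np.int64(95)), (225, 255, np.int64(543), np.int64(-133), np.int64(101)), (228, 255, np.int64(546), np.int64(-133), np.int64(99)), (231, 255, np.int64(549), np.int64(-133), np.int64(101)), (234, 255, np.int64(552), np.int64(-133), np.int64(100)), (237, 255, np.int64(554), np.int64(-133), np.int64(99)), (240, 255, np.int64(557), np.int64(-133), np.int64(99)), (243, 252, np.int64(558), np.int64(-134), np.int64(51)), (246, 241, np.int64(564), np.int64(-133), np.int64(112)), (249, 234, np.int64(566), np.int64(-133), np.int64(111)), (252, 238, np.int64(569), np.int64(-133), np.int64(112)), (255, 233, np.int64(572), np.int64(-133), np.int64(111)), (258, 126, np.int64(574), np.int64(-134), np.int64(-1)), (261, 126,
[... 3319 characters left out ...]
int64(95)), (231, 88, np.int64(545), np.int64(-254), np.int64(96)), (234, 255, np.int64(548), np.int64(-253), np.int64(100)), (237, 255, np.int64(552), np.int64(-253), np.int64(100)), (240, 245, np.int64(553), np.int64(-262), np.int64(77)), (243, 180, np.int64(555), np.int64(-275), np.int64(44)), (246, 185, np.int64(559), np.int64(-272), np.int64(52)), (249, 170, np.int64(562), np.int64(-277), np.int64(39)), (252, 227, np.int64(568), np.int64(-249), np.int64(108)), (255, 214, np.int64(571), np.int64(-249), np.int64(110)), (258, 216, np.int64(574), np.int64(-248), np.int64(112)), (261, 206, np.int64(577), np.int64(-248), np.int64(111)), (264, 102, np.int64(582), np.int64(-294), np.int64(-1))]
```

The thin cassette is in bay_left, and home is about (0.558, −0.233) at yaw 182.9°. The measured gap is about 12.6 mm, which fits the spec. Now to the wedge.

Call:
arm_command:
  rows:
    - [[-4,-1,50],[0,0,0],85]
    - [[-4,-1,50],[0,0,0],85]
    - [[-4,-1,50],[0,0,0],85]
    - [[-4,-1,50],[0,0,0],85]
    - [[-4,-1,50],[0,0,0],85]
    - [[-4,-1,50],[0,0,0],85]
    - [[-2,-1,47],[0,6,0],85]
    - [[0,0,0],[0,0,0],85]
    - [[0,0,0],[0,0,0],85]

```text
time_s: 1.7
ee_pos: [0.548, 0.1503, 0.2896]
ee_rot: [-0.706, 0.706, -0.035, 0.035]
contact_force: [0.5, -0.4, 0.1]
gripper_width: 0.995
```

```bash
python3 - <<'E'
from h import *
import pickle
print(env.get_obs()["ee_pos"], tool()[:3,0].round(4))
c=cap("wrist"); pickle.dump(c,open("w2.pkl","wb")); P=pts(c)
hsv=cv2.cvtColor(c["pixels"],cv2.COLOR_RGB2HSV)
near=(abs(P[...,0]-.55)<.06)&(abs(P[...,1]-.15)<.05)
for n,m in dict(handle=near&(abs(P[...,2]-.183)<.006)&(hsv[...,1]<70)&(hsv[...,2]>150),flange=near&(abs(P[...,2]-.123)<.005)&(hsv[...,1]<70)&(hsv[...,2]>150),standtop=(abs(P[...,2]-.115)<.005)&(hsv[...,0]>100)&(hsv[...,0]<128)&(hsv[...,1]>120)&(abs(P[...,0]-.55)<.08)&(abs(P[...,1]-.17)<.1)).items():
    p=P[m]; print(n,len(p),np.median(p,0).round(4),p.min(0).round(3),p.max(0).round(3),cv2.minAreaRect((p[:,:2]*1000).astype(np.float32)))
o=(P[...,2]>.13)&(P[...,2]<.22)&(abs(P[...,0]-.55)<.14)&(abs(P[...,1]-.17)<.12)
H,_,_=np.histogram2d(P[o][:,0],P[o][:,1],bins=[np.arange(.43,.69,.02),np.arange(.05,.29,.02)]); print(H.astype(int))
cv2.imwrite("pics/w2b.png",cv2.resize(c["pixels"][:,:,::-1],(768,576),interpolation=cv2.INTER_CUBIC))
E
```

```text
[0.54798886 0.15033717 0.28964471] [ 9.951e-01 -9.920e-02 -7.000e-04]
handle 979 [0.5467 0.1506 0.1824] [0.536 0.13  0.177] [0.556 0.17  0.184] ((546.4966430664062, 149.825927734375), (39.740055084228516, 16.16536521911621), 83.7945556640625)
flange 653 [0.5512 0.1599 0.1225] [0.529 0.124 0.118] [0.564 0.176 0.128] ((546.7369384765625, 149.64901733398438), (50.135154724121094, 29.377641677856445), 83.349853515625)
standtop 6113 [0.5514 0.1917 0.1146] [0.51  0.107 0.111] [0.587 0.243 0.117] ((548.647705078125, 174.87750244140625), (130.48703002929688, 64.1341323852539), 83.36781311035156)
[[  0   0   0   0   0   0   0   0   0   0   0]
 [  0   0   0   0   0   0   0   0   0   0   0]
 [  0   0   0   0   0   0   0   0   0   0   0]
 [  0   0   0   0   0   0   0   0   0   0   0]
 [  0   0   0   0   0   0   0   0   0   0   0]
 [  0   0   0   4 373 459   1   0 180   0   0]
 [  0   0   0   1 110 254   0  49 149   0   0]
 [  0   0   0   0   0   0   0   0   7   0   0]
 [  0   0   0   0   0   0   0   0   0   0   0]
 [  0   0   0   0   0   0   0   0   0   0   0]
 [  0   0 304 193   0   0   0 205 271   0   0]
 [  0   0 151 788   0   0 203 665 172   0   0]]
```

View pics/w2b.png

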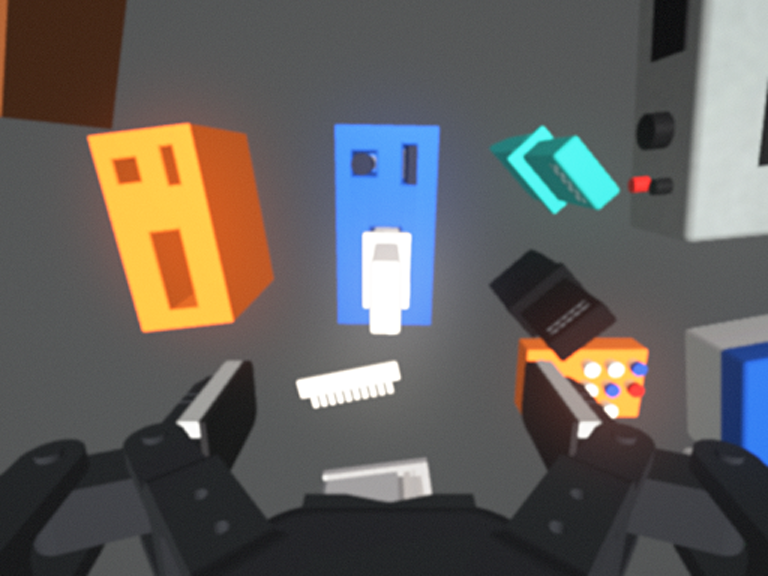

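The wedge is at (0.5466, 0.1498), yaw −6.5°, with the handle top at z = 0.183, all as specified. The black look-alike stays clear at x ≥ 0.63. Now to grasp it.

Call:
arm_command:
  rows:
    - [[-1.3,20,-0.6],[0,0.8,0],70]
    - [[0,40,0],[0,0,0],60]
    - [[0,40,0],[0,0,0],60]
    - [[0,27,0],[0,0,0],60]
    - [[0,0,0],[0,0,0],60]
    - [[0,0,0],[0,0,0],5]
    - [[0,0,0],[0,0,0],5]
    - [[0,0,0],[0,0,0],5]
    - [[0,0,0],[0,0,0],5]
    - [[0,0,0],[0,0,0],5]
    - [[0,0,0],[0,0,0],5]
    - [[0,0,0],[0,0,0],5]
  grip_force: 100

```text
time_s: 2.95
ee_pos: [0.5478, 0.1479, 0.1649]
ee_rot: [0.706, -0.706, 0.041, -0.042]
contact_force: [-3.4, -1.1, 5.3]
gripper_width: 0.171
```

Call:
arm_command:
  rows:
    - [[0,-15,0],[0,0,0],5]
    - [[0,-30,0],[0,0,0],5]
    - [[0,-30,0],[0,0,0],5]
    - [[0,-30,0],[0,0,0],5]
    - [[0,-30,0],[0,0,0],5]
    - [[0,-25,0],[0,0,0],5]
    - [[0,0,0],[0,0,0],5]
    - [[0,0,0],[0,0,0],5]
    - [[0,0,0],[0,0,0],5]

```text
time_s: 3.85
ee_pos: [0.547, 0.1476, 0.3212]
ee_rot: [-0.706, 0.706, -0.043, 0.041]
contact_force: [-0.7, -0.5, -1.6]
gripper_width: 0.174
```

```bash
cat > m.py <<'E'
from h import *
# required tool-frame shift (mm) and turn (deg) from the measured TCP pose to bay_left
T=tool(); th=np.radians(2.865); X=np.array([np.cos(th),np.sin(th),0]); yaw=np.degrees(np.arctan2(T[1,0],T[0,0]))
tgt=np.array([.5581,-.2329,0]); d=T[:3,:3].T@(tgt-T[:3,3])*1000
print("tcp",T[:3,3].round(4),"yaw",yaw.round(2),"tool y",T[:3,1].round(4),"turn about tool y",(yaw-2.865).round(2),"shift tool",d.round(1),"F",np.round(env.get_obs()["contact_force"],1))
E
python3 m.py
python3 - <<'E'
from h import *
c=cap("side"); save(c,"s2.png"); cv2.imwrite("pics/s2b.png",cv2.resize(c["pixels"][40:320,130:400,::-1],(578,600)))
E
```

```text
tcp [0.547  0.1476 0.3212] yaw -6.8 tool y [-2.9e-03 -8.0e-04 -1.0e+00] turn about tool y -9.66 shift tool [  57.   321.5 -376.1] F [-0.7 -0.5 -1.6]
```

View pics/s2b.png

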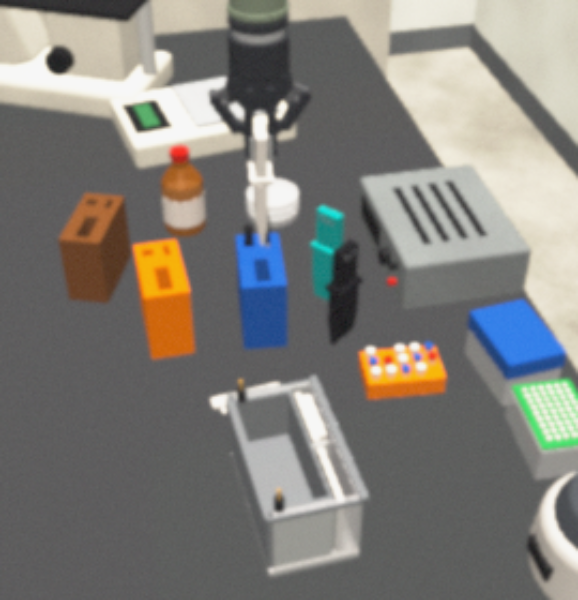

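The side crop shows the wedge upright in the jaws at (262,190), clear of the stand. Now the carry to above the left bay.

Call:
arm_command:
  rows:
    - [[4,0,-25],[0,0,0],5]
    - [[7.5,0,-50],[0,0,0],5]
    - [[7.5,0,-50],[0,0,0],5]
    - [[7.5,0,-50],[0,0,0],5]
    - [[7.5,0,-50],[0,0,0],5]
    - [[7.5,0,-50],[0,0,0],5]
    - [[7.5,0,-50],[0,0,0],5]
    - [[6,0,-36],[0,0,0],5]
    - [[2,0,-15],[0,-5,0],5]
    - [[0,0,0],[0,-4.7,0],5]
    - [[0,0,0],[0,0,0],5]
    - [[0,0,0],[0,0,0],5]

```text
time_s: 5.1
ee_pos: [0.5595, -0.2287, 0.3219]
ee_rot: [0.707, -0.707, -0.017, 0.018]
contact_force: [-0.2, -0.2, -1.9]
gripper_width: 0.173
```

```bash
python3 m.py
```

```text
tcp [ 0.5595 -0.2287  0.3219] yaw 2.81 tool y [-1.7e-03  9.0e-04 -1.0e+00] turn about tool y -0.06 shift tool [ -1.  321.9  -4.4] F [-0.2 -0.2 -1.9]
```

Call:
arm_command:
  rows:
    - [[0,20,-2],[0,0,0],5]
    - [[0,20,-2],[0,0,0],5]
    - [[0,8,0],[0,0,0],5]
    - [[0,0,0],[0,0,0],5]
    - [[0,0,0],[0,0,0],5]

```text
time_s: 5.6
ee_pos: [0.5603, -0.2327, 0.2757]
ee_rot: [-0.707, 0.707, 0.018, -0.018]
contact_force: [0.7, 0.0, -1.3]
gripper_width: 0.173
```

```bash
python3 m.py; python3 - <<'E'
from h import *
import pickle
w=cap("wrist"); pickle.dump(w,open("w3.pkl","wb")); c=cap("scene"); pickle.dump(c,open("s3.pkl","wb"))
a=cv2.resize(w["pixels"][60:384,130:400,::-1],(500,600),interpolation=cv2.INTER_CUBIC)
b=cv2.resize(c["pixels"][130:280,140:215+15,::-1],(300,500),interpolation=cv2.INTER_CUBIC); b=cv2.copyMakeBorder(b,0,100,0,0,0)
cv2.imwrite("pics/m3.png",np.hstack([a,b]))
E
```

```text
tcp [ 0.5603 -0.2327  0.2757] yaw 2.91 tool y [ 1.e-03 -4.e-04 -1.e+00] turn about tool y 0.04 shift tool [-2.500e+00  2.757e+02  1.000e-01] F [ 0.7  0.  -1.3]
```

View pics/m3.png

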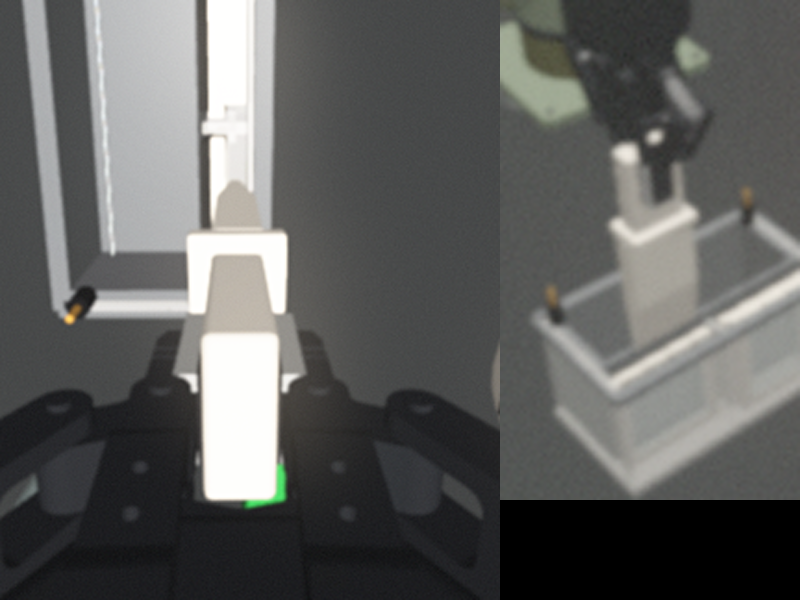

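The wrist crop shows the nose at (237,185) over the gap between the thin cassette's white frame and the rim. The scene crop agrees. I'll trim x and lower it into the gap slowly.

Call:
arm_command:
  rows:
    - [[-1.5,8,0],[0,0,0],5]
    - [[0,10,0],[0,0,0],5]
    - [[0,10,0],[0,0,0],5]
    - [[0,10,0],[0,0,0],5]
    - [[0,10,0],[0,0,0],5]
    - [[0,0,0],[0,0,0],5]
    - [[0,0,0],[0,0,0],5]
    - [[0,0,0],[0,0,0],5]

```text
time_s: 6.5
ee_pos: [0.5586, -0.2332, 0.2274]
ee_rot: [-0.707, 0.707, 0.018, -0.018]
contact_force: [0.5, -0.4, -0.8]
gripper_width: 0.174
```

```bash
python3 m.py; python3 m.py
```

```text
tcp [ 0.5586 -0.2332  0.2274] yaw 2.9 tool y [ 7.e-04 -3.e-04 -1.e+00] turn about tool y 0.04 shift tool [ -0.7 227.4   0.4] F [ 0.5 -0.4 -0.8]
tcp [ 0.5586 -0.2332  0.2274] yaw 2.9 tool y [ 7.e-04 -3.e-04 -1.e+00] turn about tool y 0.04 shift tool [ -0.7 227.4   0.4] F [ 0.5 -0.4 -0.8]
```

Call:
arm_command:
  rows:
    - [[0,10,0],[0,0,0],5]
    - [[0,10,0],[0,0,0],5]
    - [[0,10,0],[0,0,0],5]
    - [[0,8,0],[0,0,0],5]
    - [[0,6,0],[0,0,0],5]
    - [[0,0,0],[0,0,0],5]
    - [[0,0,0],[0,0,0],5]

```text
time_s: 7.2
ee_pos: [0.5584, -0.2332, 0.1826]
ee_rot: [-0.707, 0.707, 0.018, -0.018]
contact_force: [-0.3, -0.3, 1.8]
gripper_width: 0.174
```

Call:
arm_command:
  rows:
    - [[0,4,0],[0,0,0],5]
    - [[0,4,0],[0,0,0],5]
    - [[0,4,0],[0,0,0],5]
    - [[0,0,0],[0,0,0],5]
    - [[0,0,0],[0,0,0],5]

```text
time_s: 7.7
ee_pos: [0.5583, -0.2334, 0.1725]
ee_rot: [-0.706, 0.707, 0.018, -0.018]
contact_force: [-4.3, 0.7, 9.7]
gripper_width: 0.174
```

Call:
arm_command:
  rows:
    - [[-0.7,3,0],[0,0,0],5]
    - [[0,3,0],[0,0,0],5]
    - [[0,3,0],[0,0,0],5]
    - [[0,2,0],[0,0,0],5]
    - [[0,0,0],[0,0,0],5]
    - [[0,0,0],[0,0,0],5]

```text
time_s: 8.3
ee_pos: [0.558, -0.2337, 0.1631]
ee_rot: [-0.706, 0.708, 0.019, -0.017]
contact_force: [-5.8, 0.5, 16.8]
gripper_width: 0.174
```

```bash
python3 m.py; python3 - <<'E'
from h import *
print(env.get_obs()["torque"])
E
```

```text
tcp [ 0.558  -0.2337  0.1631] yaw 2.9 tool y [ 0.0029 -0.0021 -1.    ] turn about tool y 0.03 shift tool [ -0.3 163.1   1.2] F [-5.8  0.5 16.8]
[ 0.0600901   0.62010886 -0.03137324]
```

Call:
arm_command:
  rows:
    - [[0,2,0],[0,0,0],5]
    - [[0,2,0],[0,0,0],5]
    - [[0,0,0],[0,0,0],5]
    - [[0,0,0],[0,0,0],5]
    - [[0,0,0],[0,0,0],5]

```text
time_s: 8.8
ee_pos: [0.558, -0.2338, 0.1617]
ee_rot: [-0.706, 0.708, 0.019, -0.016]
contact_force: [-9.6, 1.9, 30.2]
gripper_width: 0.174
```

Call:
arm_command:
  rows:
    - [[-0.5,2,0],[0,0,0],5]
    - [[0,0,0],[0,0,0],5]
    - [[0,0,0],[0,0,0],5]
    - [[0,0,0],[0,0,0],5]
    - [[0,0,0],[0,0,0],5]

```text
time_s: 9.3
ee_pos: [0.5579, -0.2338, 0.1617]
ee_rot: [-0.706, 0.708, 0.02, -0.016]
contact_force: [-11.6, 2.5, 38.4]
gripper_width: 0.175
```

```bash
python3 m.py; python3 - <<'E'
from h import *
o=env.get_obs(); print(o["torque"],o["joint_vel"])
w=cap("wrist"); c=cap("scene"); P=pts(c); hsv=cv2.cvtColor(c["pixels"],cv2.COLOR_RGB2HSV)
m=(abs(P[...,0]-.565)<.03)&(abs(P[...,1]+.233)<.035)&(P[...,2]>.114)&(P[...,2]<.13)&(hsv[...,1]<60)&(hsv[...,2]>150)
print("flange top z",m.sum(),np.percentile(P[m][:,2],[50,75,90]).round(4))
Q=pts(w); m=(abs(Q[...,0]-.558)<.03)&(abs(Q[...,1]+.21)<.03)&(abs(Q[...,2]-.12)<.012); print("wrist flange z",m.sum(),np.percentile(Q[m][:,2],[25,50,75]).round(4))
a=cv2.resize(w["pixels"][60:384,130:400,::-1],(500,600),interpolation=cv2.INTER_CUBIC)
b=cv2.resize(c["pixels"][150:290,140:230,::-1],(300,467),interpolation=cv2.INTER_CUBIC); b=cv2.copyMakeBorder(b,0,133,0,0,0)
cv2.imwrite("pics/m4.png",np.hstack([a,b]))
E
```

```text
tcp [ 0.5579 -0.2338  0.1617] yaw 2.89 tool y [ 0.0063 -0.0033 -1.    ] turn about tool y 0.03 shift tool [ -0.7 161.7   1.5] F [-11.6   2.5  38.4]
[0.68034774 1.66425234 0.05786568] [-0.00046793  0.00108254 -0.00166652 -0.00120126 -0.00035541  0.00083725]
flange top z 156 [0.1202 0.1229 0.1269]
wrist flange z 2946 [0.1114 0.1133 0.1196]
```

View pics/m4.png

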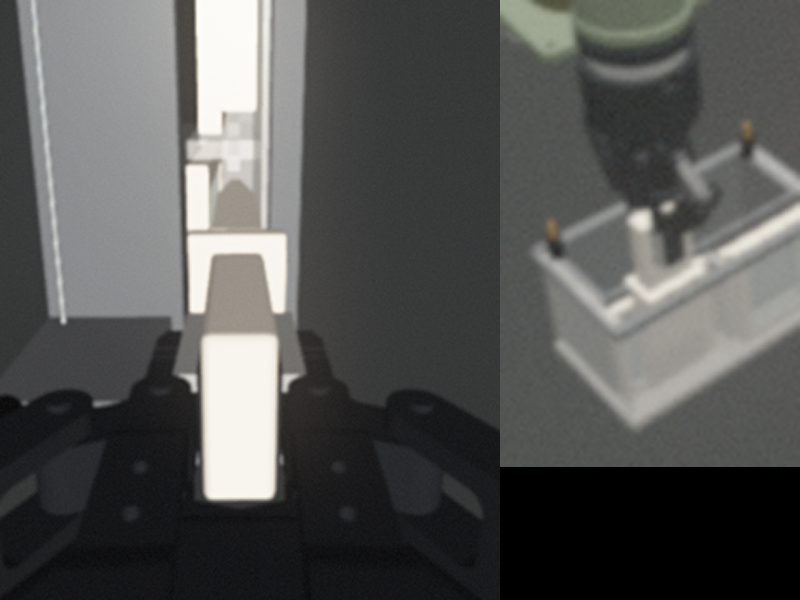

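The wrist crop shows the flange sitting across the rim at (238,270), and the thin cassette pushed back with the dark gasket strip closed. The TCP stopped at z = 0.1617 (0.162 expected) while the force rose to 38 N, so the flange is seated. I'll ease off slightly for margin, let it settle and hand in.

Call:
arm_command:
  rows:
    - [[0,-1,0],[0,0,0],5]
    - [[0,0,0],[0,0,0],5]
    - [[0,0,0],[0,0,0],5]
    - [[0,0,0],[0,0,0],5]
    - [[0,0,0],[0,0,0],5]
    - [[0,0,0],[0,0,0],5]

```text
time_s: 10.0
ee_pos: [0.5579, -0.2339, 0.1617]
ee_rot: [-0.706, 0.708, 0.02, -0.016]
contact_force: [-11.0, 2.6, 33.5]
gripper_width: 0.175
```

```bash
python3 m.py; python3 - <<'E'
from h import *
import pickle
# thin cassette's free top segment seen by the wrist camera: yaw and x in the cell frame, before and now
th=np.radians(2.865); X=np.array([-np.cos(th),-np.sin(th)]); Y=np.array([np.sin(th),-np.cos(th)]); C=np.array([.5148,-.187])
for n,c in (("before",pickle.load(open("w1.pkl","rb"))),("now",cap("wrist"))):
    P=pts(c); g=cv2.cvtColor(c["pixels"],cv2.COLOR_RGB2GRAY); q=P[(abs(P[...,2]-.1)<.004)&(g>225)]
    x=(q[:,:2]-C)@X; y=(q[:,:2]-C)@Y
    for nm,k in (("thin",(y>.008)&(y<.09)),("thick",(y<-.008)&(y>-.09))):
        k&=(x>-.049)&(x<-.02); 
        if k.sum()>20: print(n,nm,k.sum(),"x cell mm pct5/50/95",(np.percentile(x[k],[5,50,95])*1e3).round(1),"y",(y[k].min()*1e3).round(),(y[k].max()*1e3).round(),"z",q[k][:,2].mean().round(4))
E
```

```text
tcp [ 0.5579 -0.2339  0.1617] yaw 2.89 tool y [ 0.0058 -0.0031 -1.    ] turn about tool y 0.02 shift tool [ -0.6 161.7   1.5] F [-11.    2.6  33.5]
before thin 503 x cell mm pct5/50/95 [-35.6 -32.4 -29.1] y 8.0 90.0 z 0.0995
before thick 1507 x cell mm pct5/50/95 [-45.8 -37.2 -29.4] y -90.0 -8.0 z 0.0997
now thin 322 x cell mm pct5/50/95 [-31. -28. -25.] y 8.0 27.0 z 0.0996
now thick 3892 x cell mm pct5/50/95 [-45.9 -37.7 -29.8] y -74.0 -8.0 z 0.0997
```

```bash
python3 - <<'E'
from bench import env
o=env.get_obs(); print(o["time_s"],abs(o["joint_vel"]).max(),o["contact_force"]); print(env.close_job())
E
```

```text
10.05 0.0012313324976845374 [-10.44619916   2.45118103  33.33083242]
the job is handed in; nothing more can be done
None
```

I drew the white wedge out of the blue stand and pushed it nose down into the left bay (world −y), where the thin cassette stands. I then handed the job in at 10.05 s, with the grip force set to 100 N and the arm still pressing down; no verdict was reported.

**Last checks before handing in:**
- **Seating:** the tool stopped at z = 0.1617 m, against 0.162 m expected with the flange on the rim. It stayed there when commanded lower. The pictures show the flange across the rim.
- **Push:** the downward push was about 33 N in total. I estimate roughly 15–20 N of that is on the rim.
- **At rest and upright:** joint speeds were about 0.001 rad/s, and the tool was tilted about 0.007 rad.
- **Thick cassette:** its measured position changed by about 0.5 mm, which is within measurement error.

**What did not fully agree:**
- **Thin cassette position:** its visible top measured about 4.4 mm farther back than at the start, where I expected about 3–3.5 mm. The extra 1 mm or so is within the roughly 2 mm camera calibration, or the top may lean back slightly. I did not measure the cassette's tilt or its contact force separately.
- **Side force:** about 11 N of sideways force from the front wall remained on the tool.

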